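# Switch the isolator off and lock it with the fork

### The arm

A 6-joint arm with a two-finger parallel gripper is mounted at the origin on the work surface. World frame = base frame: x ahead of the robot, y to its left, z up, the work surface at z = 0. Lengths are in m, angles in degrees, forces in N, time in s.
With the tool pointing down it reaches from about 0.25 to 0.725 m from the base axis. Payload 9.7 kg.
Tool frame: the origin (TCP) lies midway between the tips of the shut fingers; the grasp point (between the pads) lies bot.hold_point_z behind it (bot.hold_point_z is the distance from the TCP to the grasp point, in m); z points along the fingers, y is the line along which they close (so a half turn about z gives the same grasp; the last joint's range is limited). The gripper opens to 85 mm and grips with 20 to 120 N. Pads are 22 mm wide; open, the fingers measure 114 mm over their backs; the gripper's body (76 mm by 85 mm) begins 54 mm behind the grasp point. The pads swing forward as they close: fully open they stand 13 mm farther back than shut.
Start: joints at [72.766, 4.979, 10.078, 95.1, 0, 90], TCP at [0.163, 0.525, 0.231] pointing down, gripper open.
Joint ranges: [-179.16, 179.16], [-48.56, 103.87], [-65.8, 70.77], [-126.05, 130.52], [-82.76, 87.17], [-180, 180]. Speed limits (degrees/s): [127.2, 127.2, 147.25, 180, 180, 180].

### API

Orientations are given as [roll, pitch, yaw] about the fixed x, y, z axes, in that order (R = Rz(yaw) Ry(pitch) Rx(roll)).
In Python, from workcell import bot, camera, camera_model, ticket gives the robot as it stands.
- The arm moves only by the tool send_rows, never from a script. Its argument "targets" is text: rows parted by semicolons, each of 5 numbers parted by spaces: the shift along the tool's x, y, z in mm, then the turn about the tool's z in degrees, then the closure in counts, from 0 (fully open) to 255 (shut). A call has 1 to 20 rows; each row is the pose to reach, as a shift and turn from the pose commanded when the call began, along the tool's axes at that moment; what a row does not reach only later rows make up. A row lasts 1/8 s, in which the tool goes at most 62.5 mm and 10.7 degrees, less where a joint would pass 70% of its speed; a pose out of reach is approached as far as the arm can. A call with a gripper value outside its range is refused whole. The fingers move at their own pace and stop on an object; "newtons" is the grip in N (left out, the last holds). Time passes only in rows, so rows that repeat a pose let the fingers close. It gives the time, the measured TCP pose, the force, the opening and the grip force at its end, in the units of the state.
- bot.get_obs(): the state, without advancing time (a new reading comes with each control period).
- camera(name): name is "side" or "top" or "wrist"; returns the picture (420x560x3 uint8, blue, green, red); there is no depth.
- camera_model(name): a dict with "K" (3x3 intrinsics, pixels), "pose" (4x4, takes a point from camera to world coordinates); the wrist camera has in their place "T_tool_cam" (4x4, takes a point from camera to tool coordinates, whose origin is the TCP and whose axes are the flange's). Camera axes: x right, y down, z forward; pixel columns grow to the right and rows downward; lengths in m; the calibration is good to about 2 mm. A picture is of the moment at which its call begins: read the wrist's pose just before it. camera_model takes no time and is no camera call.
- ticket.job_done(): hands the job in; it is judged then, once.
The state is a dict: "time": time; "q": joint angles; "qd": joint speeds; "joint_efforts": joint torques, N m; "ee_pos": TCP position; "tcp_rot": TCP orientation; "wrist_force": force on the tool from outside, world axes, zero at the start; "torque": the same for the moment, N m; "opening": finger opening in m; "grasp_force": force on a finger pad.
Only numpy, scipy, OpenCV 4.12 (cv2) and the standard library are available. Lean on these libraries where they do the work, as an engineer would, in place of code of your own. Each camera call takes 0.05 s, during which the arm holds its last target. There are 200 camera calls.

### The job

On the mounting plate, push the isolator's black lever round with a fingertip until it points straight at the middle of the steel locking fork. Then push the fork's upright tab towards the lever, all the way to its stop, so that the fork straddles the lever's nose; leave the fork alone until the lever is in line. Only push: take neither the lever nor the tab between the fingers, leave the loose parts on the plate where they stand, and withdraw at the end.

Things in the scene. Friction and masses are not known exactly. Their poses are not given: they have to be found in the camera images.
- plate: Cream plate 320 x 320 x 6 mm, fixed flat on the bench, turned any way; origin: centre of its underside, z up. 'Plate (x, y, z)' below: mm from it. On it: grey isolator housing 80 x 80 at (0, 85), top z 60; dark steel pedestal 26 wide, y -130 to -45, top z 72, bearing the steel fork; white ducts 25 wide, to z 38, along the edges y 145 and x -145. Highest of all is the fork's tab, z 118.
- transformer_top (a point): Top centre of the fixed white ring-shaped transformer, radius 42, at plate (105, -100, 57); lower than the lever.
- lever_axis (a point): Point on the lever's upright turning axis, at plate (0, 85, 84), the arm's half height. Black hub of radius 20, up to plate z 98, over a boss of radius 24 that ends at z 66.
- lever_grip (a point): Point on the middle line of the lever's arm, 85 mm out from the axis, at half height. Arm: straight level black bar 18 wide, 20 high (plate z 74 to 94) out to 100 mm from the axis, then a nose 12 wide, 16 high to 115 mm. Axes turn with the lever: -y outward along the arm, z up. Beyond the housing the space beside and under the arm is free.
- lever (a joint): Lever angle, rad. 0: points along plate -y, at the middle of the fork (off). Positive: counter-clockwise from above, the arm then points along plate (sin q, -cos q). Starts at 0.55 to 1.0; stops at -0.4 and 1.35. Dry friction 0.22 N m (2.6 N at the grip point); stays where it is left.
- fork_tab (a point): Centre of the upper part of the fork's upright steel tab, at first at plate (0, -97, 106). Tab: 50 wide (plate x), 10 thick (plate y), plate z 78 to 118. Two tines, 32 apart inside, 8 wide, plate z 76 to 92, reach 55 mm from it along plate +y, towards the lever. Push its outer (-y) face along plate +y; outside it all is free above the pedestal (z 72).
- fork (a joint): How far the fork has slid along plate +y towards the lever, m: 0 at the start (fully back), 0.030 at its stop (home; the tines then straddle the last 18 mm of the lever's nose). The tines come level with the nose at 0.012. Friction about 3 N; it stays where it is left.
- contactor_mid (a point): Middle (30 mm up) of a loose black and grey contactor, 42 x 60 mm, 62 mm high, standing on the plate. Leave it alone.
- bobbin_mid (a point): Middle (20 mm up) of a loose white bobbin, 40 mm across and 40 mm high, standing on the plate. Leave it alone.
- fuse_mid (a point): Middle (25 mm up) of a loose white cylindrical fuse, 22 mm across and 50 mm high, standing on the plate. Leave it alone.

How it is judged:
By the outcome, as a careful person would: the job done as asked, in the order asked, and still so for the second after the job is handed in, with the robot touching nothing.
It also fails if it takes over 45 s, if anything falls off the work surface, if the arm or the gripper's body presses on something with over 40 N, if the wrist force passes 120 N, or if a joint passes its speed limit or range.

## Working session

There is one attempt and no reset: what is moved stays moved. The work goes in short steps, Python scripts to look and compute and a tool call to move; the robot and the scene stay as the last step left them, time stands still between calls to the robot, and variables do not carry over. Pictures are saved under pics/ and viewed, at most 10 in all, crops included, and the job is handed in when it is done.

Besides the shell and the picture viewer there is one more tool, called after ">>>" as name(argument=value, ...) on one line, values as JSON. send_rows: Moves the arm, as the interface text tells. Its arguments: {"type":"object","properties":{"targets":{"type":"string"},"newtons":{"type":"number"}},"required":["targets"]}

```bash
mkdir -p pics; ls
python3 - <<'E'
from workcell import bot,camera,camera_model
import cv2,numpy as np
o=bot.get_obs();print({k:np.round(o[k],3) for k in('time','ee_pos','tcp_rot','q','opening')},bot.hold_point_z)
for n in('top','side'):
    im=camera(n);cv2.imwrite(f'pics/{n}0.png',im);m=camera_model(n);print(n,np.round(m['K'],1).tolist(),np.round(m['pose'],3).tolist())
E
```

```text
pics
{'time': np.float64(0.0), 'ee_pos': array([0.163, 0.525, 0.231]), 'tcp_rot': array([-179.921,   -0.   ,  162.765]), 'q': array([72.765,  5.013, 10.033, 95.099,  0.   , 90.   ]), 'opening': np.float64(0.086)} 0.0187
top [[397.1, 0.0, 273.3], [0.0, 397.1, 210.9], [0.0, 0.0, 1.0]] [[0.209, -0.953, 0.219, 0.422], [-0.978, -0.205, 0.041, 0.038], [0.006, -0.223, -0.975, 0.83], [0.0, 0.0, 0.0, 1.0]]
side [[499.1, 0.0, 274.0], [0.0, 499.1, 211.1], [0.0, 0.0, 1.0]] [[-0.974, -0.145, 0.173, 0.412], [-0.226, 0.644, -0.731, 0.751], [-0.005, -0.751, -0.66, 0.707], [0.0, 0.0, 0.0, 1.0]]
```

View pics/top0.png

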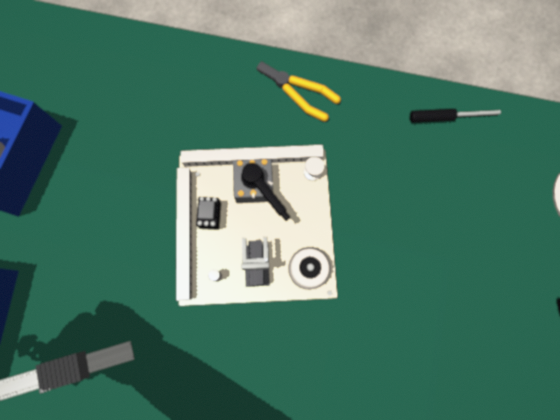

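View pics/side0.png

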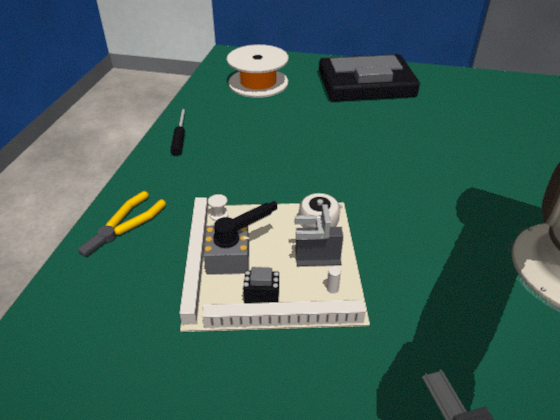

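The top view shows the plate centred near (257,227). The hub is at (252,175), the lever nose at (288,216), the fork tab near (256,265) and the transformer at (310,268). Plate -y is image down and +x is right. I'll enlarge this for pixel picking.

Run:
```python
import cv2,numpy as np
a=cv2.imread('pics/top0.png')[140:310,170:345]
cv2.imwrite('pics/topc.png',cv2.resize(a,None,fx=3.5,fy=3.5,interpolation=cv2.INTER_CUBIC))
```

```text
(no output)
```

View pics/topc.png

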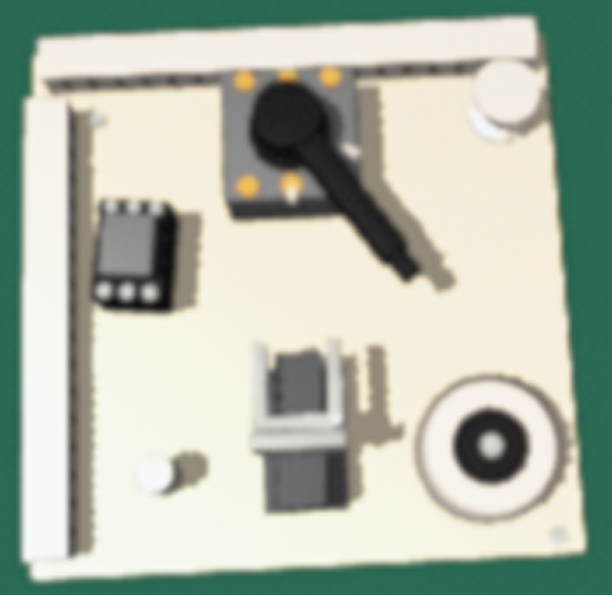

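The crop shows the hub top at (289,112), the tab top at (299,434), the transformer at (490,447), plate corners at (586,551) and (33,580), and the nose tip near (410,272).

```bash
cat > h.py <<'E'
import numpy as np
from workcell import bot,camera,camera_model
M=camera_model('top');K=M['K'];P=M['pose']
def ray(u,v,z,K=K,P=P):
    d=P[:3,:3]@np.linalg.solve(K,[u,v,1]);c=P[:3,3];return (c+d*(z-c[2])/d[2])[:2]
def crop(u,v):return (u+.5)/3.5-.5+170,(v+.5)/3.5-.5+140
def plate2world(p,t,c):
    return c+np.array([[np.cos(t),-np.sin(t)],[np.sin(t),np.cos(t)]])@np.array(p)
E
python3 - <<'E'
from h import *
L=[((289,112),(0,85,98)),((299,434),(0,-97,118)),((490,447),(105,-100,57)),((586,551),(160,-160,6)),((33,580),(-160,-160,6))]
W=np.array([ray(*crop(*a),b[2]/1e3) for a,b in L]);Q=np.array([b[:2] for a,b in L])/1e3
w=W-W.mean(0);q=Q-Q.mean(0);z=((w[:,0]+1j*w[:,1])*(q[:,0]-1j*q[:,1])).sum();t=np.angle(z)
R=np.array([[np.cos(t),-np.sin(t)],[np.sin(t),np.cos(t)]]);c=W.mean(0)-R@Q.mean(0)
print(np.degrees(t),c,abs(z)/(q**2).sum());print(np.round((W-(Q@R.T+c))*1e3,1))
n=R.T@(ray(*crop(410,272),.086)-c)*1e3;print('nose',n,np.degrees(np.arctan2(n[0],85-n[1])))
for nm,a,zz in(('bobbin',(507,92),.046),('fuse',(156,474),.056),('contactor',(128,247),.068)):print(nm,R.T@(ray(*crop(*a),zz)-c)*1e3)
print('axis',R@[0,.085]+c,'tab',R@[0,-.097]+c)
E
```

```text
-75.2243651136052 [0.57182309 0.10396722] 0.9976873833872122
[[-0.4 -0.8]
 [ 2.2  0.2]
 [-1.5  1.2]
 [ 0.5 -0.1]
 [-0.8 -0.5]]
nose [63.18137818 -6.39894571] 34.654954459739336
bobbin [128.80175169 108.57230554]
fuse [ -81.27451193 -107.25952238]
contactor [-93.58455307  18.95878818]
axis [0.6540123  0.12564516] tab [0.47803069 0.07922886]
```

>>> send_rows(targets="-40 -22 0 4 255;-80 -44 0 8 255;-120 -66 0 12 255;-160 -88 0 16 255;-200 -110 0 20 255;-240 -132 0 24 255;-280 -154 0 28 255;-320 -176 0 32 255;-360 -198 0 36 255;-400 -220 0 40 255;-440 -242 0 44 255;-480 -264 0 48 255;-520 -286 0 52 255;-560 -308 0 56 255;-597 -328 0 58 255;-597 -328 0 58 255;-597 -328 0 58 255;-597 -328 0 58 255")

```text
time: 2.35
ee_pos: [0.6354, 0.036, 0.2316]
tcp_rot: [180.0, -0.0, 104.8]
wrist_force: [-0.2, 0.1, 0.6]
opening: 0.0002
grasp_force: 0.0
```

```bash
cat >> h.py <<'E'
T=np.radians(-75.22);C=np.array([.5718,.1040])
def topl(w):
    R=np.array([[np.cos(T),-np.sin(T)],[np.sin(T),np.cos(T)]]);return R.T@(np.array(w)[:2]-C)*1e3
E
python3 - <<'E'
from h import *
import cv2
o=bot.get_obs();print(o['time'],o['ee_pos'],o['tcp_rot'],topl(o['ee_pos']),o['opening'],np.round(o['q'],1))
cv2.imwrite('pics/w1.png',camera('wrist'));print(np.round(camera_model('wrist')['T_tool_cam'],3))
E
```

```text
2.35 [0.63542759 0.0359703  0.23158764] [ 1.79990994e+02 -4.22968738e-03  1.04832578e+02] [82.01069124 44.16737048] 0.00015758973094231668 [ 3.2 17.5 24.6 97.1  0.  78.4]
[[-0.001 -0.948 -0.319  0.083]
 [ 1.    -0.001 -0.     0.   ]
 [ 0.    -0.319  0.948 -0.142]
 [ 0.     0.     0.     1.   ]]
```

View pics/w1.png

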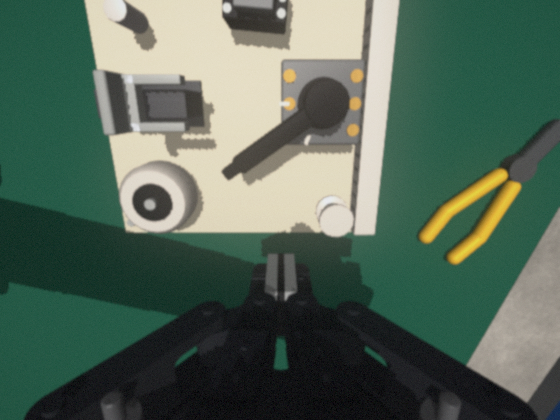

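The wrist view has image right as plate +y and up as plate -x. The hub is at (326,103), the nose tip at (228,174), and the tab on the left near (107,100). The space under the finger is clear, so I'm descending.

>>> send_rows(targets="0 0 30 0 255;0 0 60 0 255;0 0 90 0 255;0 0 120 0 255;0 0 145 0 255;0 0 157 0 255;0 0 157 0 255")

```text
time: 3.28
ee_pos: [0.6355, 0.0355, 0.0742]
tcp_rot: [-180.0, -0.0, 104.8]
wrist_force: [-0.9, 0.1, 0.1]
opening: 0.0002
grasp_force: 0.0
```

Run:
```python
from h import *
from scipy.spatial.transform import Rotation as Ro
m=camera_model('wrist');Tc=m['T_tool_cam']
T4=np.eye(4);T4[:3,:3]=Ro.from_euler('xyz',[179.991,-.004,104.833],degrees=True).as_matrix();T4[:3,3]=[.63543,.03597,.23159]
for n,a,z in(('hub',(326,103),.098),('nose',(228,174),.086),('tabtop',(100,102),.118)):print(n,topl(ray(*a,z,m['K'],T4@Tc)))
print(topl(bot.get_obs()['ee_pos']))
```

```text
hub [-2.7313345  83.61881775]
nose [61.98439002 -6.19608797]
tabtop [ -3.29517982 -99.30526066]
[82.45080675 44.14659328]
```

>>> send_rows(targets="8 -6 0 0 255;16 -12 0 0 255;24 -18 0 0 255;32 -25 0 0 255;37 -29 0 0 255;42 -33 0 0 255;47 -36 0 0 255;50 -38 0 0 255;53 -39 0 0 255;55 -39 0 0 255;57 -39 0 0 255;57 -39 0 0 255;57 -39 0 0 255")

```text
time: 4.9
ee_pos: [0.5836, 0.0805, 0.0742]
tcp_rot: [-180.0, -0.0, 104.8]
wrist_force: [-0.1, -0.7, 0.2]
opening: 0.0004
grasp_force: 0.5
```

Run:
```python
from h import *
import cv2
o=bot.get_obs();print(o['ee_pos'],topl(o['ee_pos']))
a=camera('top');b=camera('wrist');cv2.imwrite('pics/top2.png',a);cv2.imwrite('pics/w2.png',b)
c=cv2.resize(a[140:310,170:345],None,fx=2.3,fy=2.3,interpolation=cv2.INTER_CUBIC)
d=cv2.resize(b,(392,294));o=np.zeros((400,800,3),np.uint8);o[:c.shape[0],:c.shape[1]]=c;o[:294,408:]=d
cv2.imwrite('pics/both2.png',o)
```

```text
[0.58362565 0.08047166 0.07415012] [25.76667108  5.43209881]
```

View pics/both2.png

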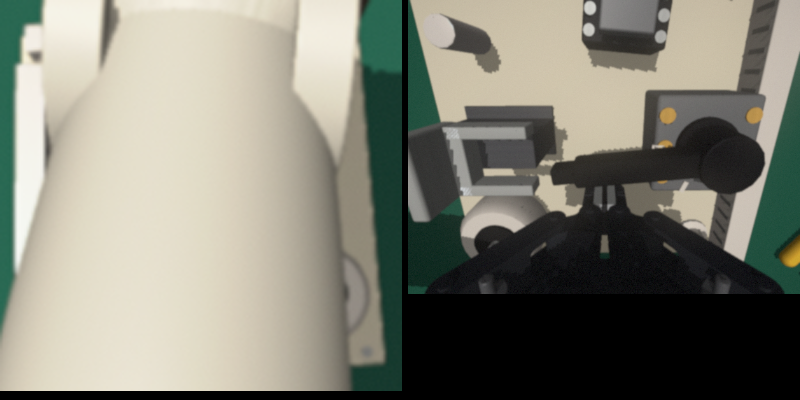

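Top is occluded by the arm. The wrist view shows the lever nearly in line, with the nose at (560,172) and the tines at y≈130 and y≈185 in the montage. I'll take a closer crop.

Run:
```python
import cv2
b=cv2.imread('pics/w2.png')[120:300,0:530];b=cv2.convertScaleAbs(b,alpha=1.8,beta=20);cv2.imwrite('pics/w2c.png',cv2.resize(b,None,fx=1.5,fy=1.5,interpolation=cv2.INTER_CUBIC))
```

```text
(no output)
```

View pics/w2c.png

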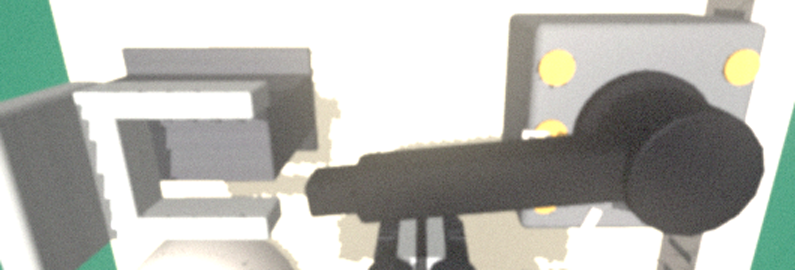

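Run:
```python
from h import *
from scipy.spatial.transform import Rotation as Ro
m=camera_model('wrist');Tc=m['T_tool_cam'];o=bot.get_obs()
T4=np.eye(4);T4[:3,:3]=Ro.from_euler('xyz',o['tcp_rot'],degrees=True).as_matrix();T4[:3,3]=o['ee_pos']
for n,a,z in(('hub 0 85',(695,172),.098),('nose tip +6',(312,215),.092),('arm out +9',(362,221),.094),('arm in +9',(610,204),.094),('tine -16 tip',(254,118),.092),('tine -16 root',(120,120),.092),('tine -24 tip',(254,93),.092),('tine 24 tip',(270,238),.092),('tine 24 root',(140,238),.092),):
  print(n,topl(ray(a[0]/1.5,a[1]/1.5+120,z,m['K'],T4@Tc)))
```

```text
hub 0 85 [-4.79760726 83.41444996]
nose tip +6 [ 12.11231207 -27.56399988]
arm out +9 [ 13.06584963 -11.99339217]
arm in +9 [ 7.37053752 62.57171356]
tine -16 tip [-19.0365347  -41.70991691]
tine -16 root [-18.47337712 -80.08744551]
tine -24 tip [-26.35497067 -40.84530432]
tine 24 tip [ 20.19711833 -41.33638372]
tine 24 root [ 20.16383855 -82.03041333]
```

The lever is about 4.5° off. The nose centre sits at about x=6, against a fork and hub line of about -3.3 in this camera's frame. I'll nudge it and look again.

>>> send_rows(targets="2 0 0 0 255;4 0 0 0 255;6 0 0 0 255;6 0 0 0 255;6 0 0 0 255")

```text
time: 5.62
ee_pos: [0.5823, 0.0864, 0.0743]
tcp_rot: [180.0, -0.0, 104.8]
wrist_force: [-0.4, 0.0, -0.8]
opening: 0.0003
grasp_force: 0.4
```

Run:
```python
from workcell import bot,camera
import cv2
print(bot.get_obs()['ee_pos'])
b=camera('wrist');cv2.imwrite('pics/w3.png',b)
b=cv2.convertScaleAbs(b[120:300,0:530],alpha=1.8,beta=20);cv2.imwrite('pics/w3c.png',cv2.resize(b,None,fx=1.5,fy=1.5,interpolation=cv2.INTER_CUBIC))
```

```text
[0.5822988 0.0864068 0.0743268]
```

View pics/w3c.png

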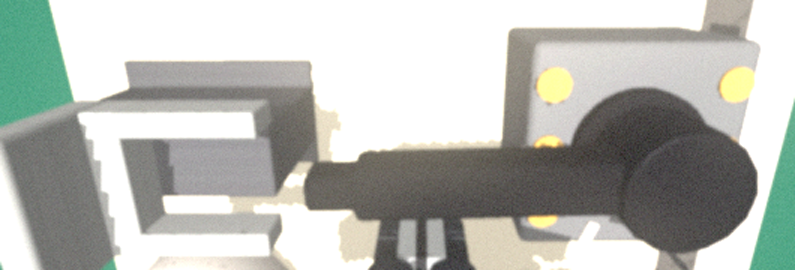

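Run:
```python
from h import *
from scipy.spatial.transform import Rotation as Ro
m=camera_model('wrist');Tc=m['T_tool_cam'];o=bot.get_obs()
T4=np.eye(4);T4[:3,:3]=Ro.from_euler('xyz',o['tcp_rot'],degrees=True).as_matrix();T4[:3,3]=o['ee_pos']
print(topl(o['ee_pos']))
for n,a,z in(('hub 0 85',(690,188),.098),('nose tip +6',(308,209),.092),('arm out +9',(362,219),.094),('arm in +9',(612,215),.094),('tine -16 tip',(254,137),.092),('tine -24 tip',(254,113),.092),('tine 24 tip',(272,255),.092)):
  print(n,topl(ray(a[0]/1.5,a[1]/1.5+120,z,m['K'],T4@Tc)))
```

```text
[19.6876475   5.68461813]
hub 0 85 [-5.86131199 83.21083786]
nose tip +6 [  3.9964452  -28.49774757]
arm out +9 [  6.33506866 -11.8205404 ]
arm in +9 [ 5.04283228 63.90519273]
tine -16 tip [-19.36556536 -42.27304198]
tine -24 tip [-26.60136313 -41.41950928]
tine 24 tip [ 20.33761991 -41.2393933 ]
```

It's now within about 0.6° (nose -2.0 against fork middle -3.2). I'll push one more millimetre, withdraw, and go up over the back of the fork.

>>> send_rows(targets="1 0 0 0 255;1 0 0 0 255;1 0 0 0 255;-10 0 0 0 255;-25 0 0 0 255;-30 0 -20 0 255;-30 0 -60 0 255;-30 0 -86 0 255;-10 -40 -86 0 255;10 -80 -86 0 255;22 -120 -86 0 255;22 -151 -86 0 255;22 -151 -86 0 255;22 -151 -86 0 255")

```text
time: 7.42
ee_pos: [0.4314, 0.0686, 0.1605]
tcp_rot: [179.9, 0.0, 104.7]
wrist_force: [-0.3, 0.4, 0.6]
opening: 0.0001
grasp_force: 0.0
```

Run:
```python
from h import *
import cv2
print(topl(bot.get_obs()['ee_pos']))
b=camera('wrist');cv2.imwrite('pics/w4.png',b)
b=cv2.convertScaleAbs(b,alpha=1.5,beta=10);cv2.imwrite('pics/w4c.png',cv2.resize(b,None,fx=1.4,fy=1.4,interpolation=cv2.INTER_CUBIC))
```

```text
[  -1.62721385 -144.78654612]
```

View pics/w4c.png

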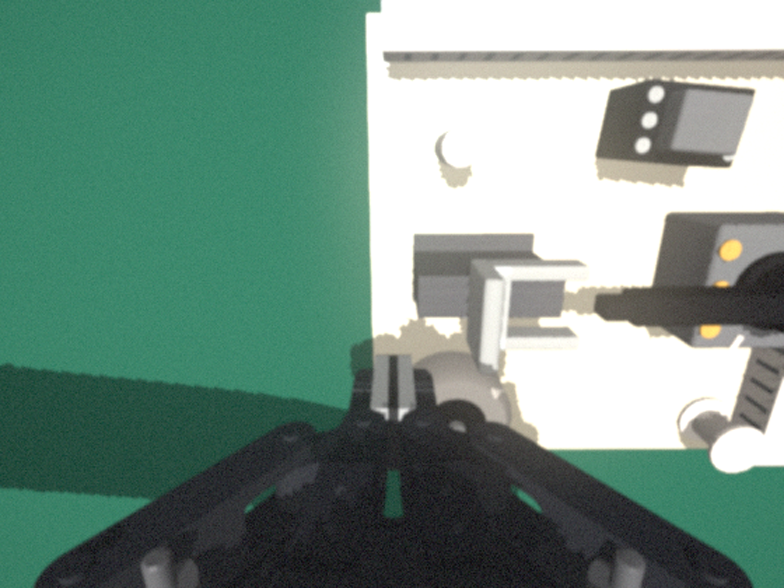

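The lever is withdrawn from and sits between the tines, with the nose at (600,308) and the tine edges at y≈265-278 and 346. The way behind the tab is clear. I'll check the angle numerically.

Run:
```python
from h import *
import cv2
from scipy.spatial.transform import Rotation as Ro
m=camera_model('wrist');Tc=m['T_tool_cam'];o=bot.get_obs()
T4=np.eye(4);T4[:3,:3]=Ro.from_euler('xyz',o['tcp_rot'],degrees=True).as_matrix();T4[:3,3]=o['ee_pos']
g=cv2.cvtColor(cv2.imread('pics/w4.png'),cv2.COLOR_BGR2GRAY).astype(float)
f=lambda u,v,z:topl(ray(u,v,z,m['K'],T4@Tc))
def edges(u,v0,v1):
    c=np.diff(g[v0:v1,u-2:u+3].mean(1));return [(v0+i+.5,round(c[i])) for i in range(len(c)) if abs(c[i])>9]
for u in(385,400,410):print('tine',u,edges(u,180,260))
for u in(435,440,470,500,540):print('lever',u,edges(u,195,245))
```

```text
tine 385 [(180.5, -10), (181.5, -21), (182.5, -30), (183.5, -24), (184.5, -13), (188.5, 12), (189.5, 26), (190.5, 17), (198.5, -12), (199.5, -27), (200.5, -23), (225.5, 19), (226.5, 27), (227.5, 18), (231.5, -14), (232.5, -20), (233.5, -17), (239.5, 18), (240.5, 23), (241.5, 14), (249.5, 16), (250.5, 13)]
tine 400 [(183.5, -15), (184.5, -35), (185.5, -35), (186.5, -12), (188.5, 14), (189.5, 26), (190.5, 17), (198.5, -10), (199.5, -27), (200.5, -22), (221.5, 13), (222.5, 10), (225.5, 17), (226.5, 23), (227.5, 12), (231.5, -16), (232.5, -34), (233.5, -32), (234.5, -11), (239.5, 16), (240.5, 24), (241.5, 13), (249.5, 18), (250.5, 11)]
tine 410 [(183.5, -14), (184.5, -33), (185.5, -34), (186.5, -14), (188.5, 12), (189.5, 26), (190.5, 16), (200.5, 15), (207.5, -21), (208.5, -23), (209.5, -16), (220.5, 13), (221.5, 23), (222.5, 17), (223.5, 11), (235.5, -14), (236.5, -15), (237.5, -17), (240.5, 15), (241.5, 9), (249.5, 15)]
lever 435 [(203.5, -17), (204.5, -26), (205.5, -24), (208.5, -17), (209.5, -21), (210.5, -12), (227.5, 19), (228.5, 45), (229.5, 42), (230.5, 22)]
lever 440 [(203.5, -23), (204.5, -26), (205.5, -15), (208.5, -17), (209.5, -21), (210.5, -12), (227.5, 19), (228.5, 44), (229.5, 44), (230.5, 24)]
lever 470 [(232.5, 22), (233.5, 20), (234.5, 9), (239.5, 24), (240.5, 29), (241.5, 17)]
lever 500 [(230.5, 10), (231.5, 22), (232.5, 23), (233.5, 14)]
lever 540 [(233.5, 12), (234.5, 11), (239.5, 14), (240.5, 13)]
```

The lever is about 0.5° off, good. Now the fork push.

>>> send_rows(targets="0 0 30 0 255;0 0 60 0 255;0 0 68 0 255;0 8 68 0 255;0 16 68 0 255;0 22 68 0 255;0 27 68 0 255;0 31 68 0 255;0 35 68 0 255;0 39 68 0 255;0 43 68 0 255;0 47 68 0 255;0 50 68 0 255;0 50 68 0 255")

```text
time: 9.22
ee_pos: [0.4793, 0.0818, 0.0922]
tcp_rot: [180.0, 0.0, 104.8]
wrist_force: [-0.2, -0.8, -0.0]
opening: -0.0
grasp_force: 0.0
```

Run:
```python
from h import *
import cv2
o=bot.get_obs();print(topl(o['ee_pos']),o['wrist_force'])
b=camera('wrist');cv2.imwrite('pics/w5.png',b)
b=cv2.convertScaleAbs(b,alpha=1.5,beta=10);cv2.imwrite('pics/w5c.png',cv2.resize(b,None,fx=1.4,fy=1.4,interpolation=cv2.INTER_CUBIC))
```

```text
[ -2.10145123 -95.08882443] [-0.16839462 -0.81208454 -0.00148278]
```

View pics/w5c.png

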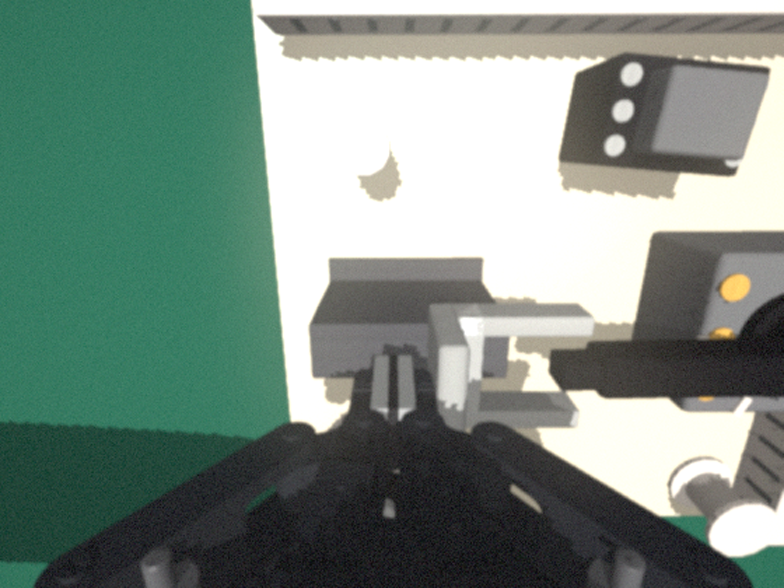

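The fork has advanced and its tines (ends at ~(585,330) and (575,415)) now straddle the nose at (555,370) symmetrically. I'll keep going to the stop.

>>> send_rows(targets="0 2 0 0 255;0 4 0 0 255;0 6 0 0 255;0 7 0 0 255;0 8 0 0 255;0 8 0 0 255")

```text
time: 10.02
ee_pos: [0.4867, 0.0837, 0.0922]
tcp_rot: [180.0, 0.0, 104.8]
wrist_force: [-2.4, -0.7, -0.9]
opening: 0.0
grasp_force: 1.0
```

>>> send_rows(targets="0 1 0 0 255;0 2 0 0 255;0 3 0 0 255;0 3 0 0 255")

```text
time: 10.52
ee_pos: [0.4879, 0.084, 0.0922]
tcp_rot: [-179.8, 0.0, 104.8]
wrist_force: [-12.9, -3.1, 4.4]
opening: -0.0001
grasp_force: 6.6
```

The force has risen to 13 N with the motion blocked, so this is the stop. I'll press slightly firmer, then withdraw.

>>> send_rows(targets="0 1 0 0 255;0 1 0 0 255")

```text
time: 10.78
ee_pos: [0.488, 0.0841, 0.0921]
tcp_rot: [-179.7, 0.0, 104.8]
wrist_force: [-18.0, -4.8, 9.3]
opening: 0.0
grasp_force: 9.3
```

>>> send_rows(targets="0 -5 0 0 255;0 -15 0 0 255;0 -35 0 0 255;0 -50 -20 0 255;0 -50 -60 0 255;0 -50 -100 0 255;0 -50 -120 0 255;0 -50 -120 0 255;0 -50 -120 0 255")

```text
time: 11.9
ee_pos: [0.4419, 0.0719, 0.2113]
tcp_rot: [-180.0, -0.0, 104.8]
wrist_force: [-0.5, 0.4, 0.0]
opening: -0.0001
grasp_force: 0.0
```

Run:
```python
from h import *
import cv2
o=bot.get_obs();print(topl(o['ee_pos']),o['wrist_force'])
b=camera('wrist');a=camera('side')[180:340,170:380]
cv2.imwrite('pics/w6.png',b)
o=np.zeros((600,800,3),np.uint8);b=cv2.convertScaleAbs(b[120:330,280:560],alpha=1.5,beta=10)
o[:315,:420]=cv2.resize(b,(420,315));o[:285,425:]=cv2.resize(a,(375,285));cv2.imwrite('pics/end.png',o)
```

```text
[  -2.13238721 -133.78269367] [-0.49531     0.42277756  0.04383304]
```

View pics/end.png

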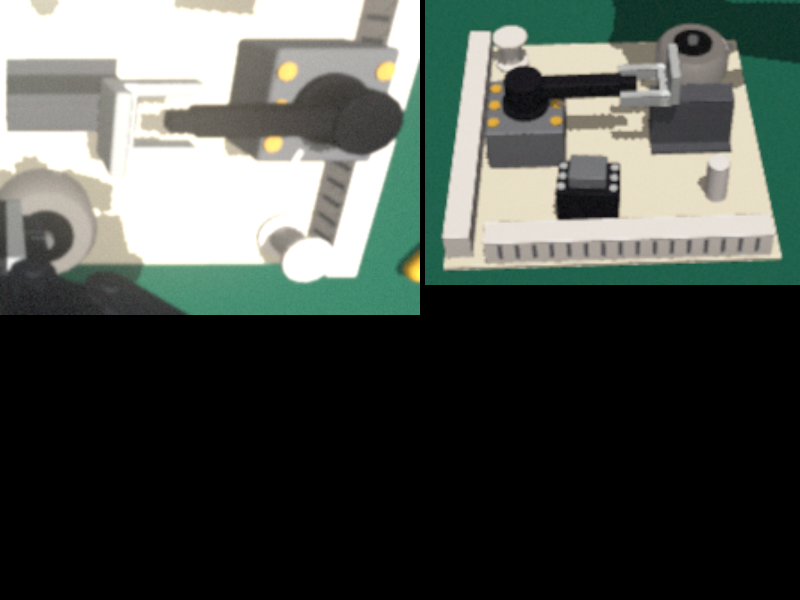

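The fork straddles the lever's nose in both views, the lever is centred, and the loose parts are undisturbed.

```bash
python3 -c "
from workcell import ticket
print(ticket.job_done())"
```

```text
the job is handed in; nothing more can be done
None
```

The job is handed in: the lever was pushed to within about 0.5° of the fork's middle, then the fork was pushed home to its stop (about 19 N) astride the lever's nose, the loose parts were left alone, and the arm was withdrawn clear at about 12 s.

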